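# Scrape the lino offcuts out of the ink tray

### The job

Set the scrap tub on the bench under the lip of the ink tray and tilt the tray right up to its stop with the offcuts still in it. Then use the squeegee's edge, never the fingers, to sweep all three offcuts off the tray's floor over the lip into the tub, spilling none on the bench. Stand the squeegee back in its rest, leave the tray tilted and the tub under the lip, and do not disturb the jar, can and pot.

Things in the scene. Friction and masses are not known exactly. Their poses are not given: they have to be found in the camera images.
- stand: Grey stand of the tilting ink tray, fixed. Origin on the bench straight below the middle of the tray's lip; x level, from the lip to the tray's back; y along the lip; z up. Base and cheeks (y = +-85 to 95 mm) begin at x = 40 mm; ears at the same y, 87 to 114 mm high, reach out to x = -13 mm, with 28 mm round hinge knobs out to y = +-109 mm. Under the lip the bench is free as far as x = 40 mm.
- lip (a point): Middle of the open lip of the tray, on the upper face of its floor, 100 mm above the bench. The hinge axis of the tray runs through it along the stand's y; axes as the stand's. The floor plate, 6 mm thick, sticks out 5 mm beyond it.
- tray (a joint): Tilt of the steel tray about its lip, rad: 0 level, growing as the back is lifted, stop at 0.47. Stiff hinge: stays where left; lifting by the bar takes about 10 N. Flat floor 225 mm from lip to back wall and 150 mm wide; side and back walls 22 mm high above the floor, 5 mm thick; none at the lip.
- tray_bar (a point): Middle of the black lifting bar behind the tray: round, 14 mm thick, 120 mm long, parallel to the lip, 280 mm from the hinge axis along the floor, 10 mm above the floor's level; 43 mm free between it and the back wall. Two 10 mm arms hold it, 100 mm apart inside. x from lip to back along the floor, y along the bar.
- under_lip (a point): Point on the bench below the lip, 35 mm out in front of it: the middle of the place for the tub. Axes as the stand's.
- tub_grip (a point): Place to grasp the blue upright tab on the middle of the tub's -x wall, 60 mm from the tub's middle and 92 mm above its foot. The tab is 12 (x) x 70 (y) mm, its top 108 mm above the foot, 33 mm above the tub's rim; grasp it from above across its 12 mm, one finger inside the tub. Axes as the tub's.
- tub_mouth (a point): Centre of the mouth of the white scrap tub, 75 mm above its foot. Tub: open box 120 (x) x 190 (y) x 75 (z) mm outside, walls and floor 5 mm, about 0.3 kg, blue grip tab on the -x wall.
- tub: The scrap tub; origin at the centre of its underside, z up, grip tab on the -x side.
- squeegee_grip (a point): Place to grasp the squeegee, in the middle of its wooden handle, 105 mm above the blade's edge. The handle is a block 34 (x) x 120 (y) x 80 (z) mm, from 45 to 125 mm above the edge; below it the green blade, 8 mm thick and 120 mm wide (y). z points from edge to handle. About 0.2 kg.
- blade_edge (a point): Middle of the squeegee's lower edge (blade 8 mm thick, 120 mm wide along y). Same axes.
- rest: Black rest of the squeegee, 48 (x) x 150 (y) x 55 (z) mm, fixed; origin at the centre of its underside. An open slot 20 (x) x 134 (y) mm along y takes the blade; the handle's shoulders sit on the top, so that the blade's edge hangs 10 mm and the grasp place 115 mm above the bench.
- red_mid (a point): Centre of the red lino offcut, a rigid bar 60 (x) x 26 (y) x 12 (z) mm, about 30 g, lying in the tray, held to the floor by its tacky underside; it does not slide by itself when the tray is tilted.
- yellow_mid (a point): Centre of the yellow lino offcut, a rigid bar 60 (x) x 26 (y) x 12 (z) mm, about 30 g, lying in the tray, held to the floor by its tacky underside; it does not slide by itself when the tray is tilted.
- blue_mid (a point): Centre of the blue lino offcut, a rigid bar 60 (x) x 26 (y) x 12 (z) mm, about 30 g, lying in the tray, held to the floor by its tacky underside; it does not slide by itself when the tray is tilted.
- ink_jar_mid (a point): Bystander: orange screw-top ink jar, 64 mm diameter, 85 mm tall; point at its centre, half-way up. Leave it alone.
- ink_can_mid (a point): Bystander: steel ink can, 66 mm diameter, 95 mm tall; point at its centre, half-way up. Leave it alone.
- brush_pot_mid (a point): Bystander: blue ceramic pot, 68 mm diameter at the rim, 90 mm tall; point at its centre, half-way up. Leave it alone.
- squeegee: The squeegee; origin at the middle of the blade's lower edge, z up to the handle, y along the blade.
- offcut_red: The red lino offcut; origin at the centre of its underside.
- offcut_yellow: The yellow lino offcut; origin at the centre of its underside.
- offcut_blue: The blue lino offcut; origin at the centre of its underside.
Mind the look-alikes: they are no part of the job. Of the things that look like the offcut_yellow, the middle-sized one is meant. There is more than one size of the squeegee; the job needs the smaller.

How it is judged:
On the way, in this order (a step that is already met when the one before it is completed fails the run):
1. the tray is tilted up to its stop, all offcuts still in it (value of joint tray above 0.4 rad and x of each of red_mid, yellow_mid, blue_mid in the frame of stand above -0.005 m and z of each of red_mid, yellow_mid, blue_mid in the frame of stand above 0.09 m), for 0.2 s.
2. all offcuts lie in the tub, the tub under the lip, the tray still tilted (value of joint tray above 0.4 rad and horizontal distance between tub_mouth and under_lip below 0.06 m and angle between tub's own z axis and vertical below 0.06 rad and height (world z) of tub below 0.008 m and x of red_mid in the frame of tub between -0.057 and 0.057 m and y of red_mid in the frame of tub between -0.092 and 0.092 m and z of red_mid in the frame of tub between 0 and 0.07 m and x of yellow_mid in the frame of tub between -0.057 and 0.057 m and y of yellow_mid in the frame of tub between -0.092 and 0.092 m and z of yellow_mid in the frame of tub between 0 and 0.07 m and x of blue_mid in the frame of tub between -0.057 and 0.057 m and y of blue_mid in the frame of tub between -0.092 and 0.092 m and z of blue_mid in the frame of tub between 0 and 0.07 m), for 0.2 s.
At the end, for the whole second after the job is handed in: All offcuts lying in the tub (slower than 0.1 m/s); tub upright on the bench, mouth centre within 60 mm (from above) of the place under the lip; tray tilted over 0.40 rad; squeegee seated in its rest (within 15 mm sideways, upright within 0.12 rad, grasp place 105 to 120 mm above the bench) (all of step 2 and linear speed of each of offcut_red, offcut_yellow, offcut_blue below 0.1 m/s and linear speed of each of tub, squeegee below 0.02 m/s and horizontal distance between squeegee_grip and rest below 0.015 m and z of squeegee_grip in the frame of rest between 0.105 and 0.12 m and angle between squeegee's own z axis and vertical below 0.12 rad); the robot touches nothing.
It fails at once if the ink jar is shoved or knocked over (distance of ink_jar_mid from where it was at the start of the episode above 0.025 m or angle between ink_jar_mid's own z axis and vertical above 0.4 rad).
It fails at once if the ink can is shoved or knocked over (distance of ink_can_mid from where it was at the start of the episode above 0.025 m or angle between ink_can_mid's own z axis and vertical above 0.4 rad).
It fails at once if the brush pot is shoved or knocked over (distance of brush_pot_mid from where it was at the start of the episode above 0.025 m or angle between brush_pot_mid's own z axis and vertical above 0.4 rad).
It fails at once if a finger pushes or picks an offcut (contact force between the fingers and offcut_red above 0.5 N or contact force between the fingers and offcut_yellow above 0.5 N or contact force between the fingers and offcut_blue above 0.5 N).
It fails at once if an offcut falls on the bench outside the tub ((height (world z) of red_mid below 0.05 m and not (x of red_mid in the frame of tub between -0.057 and 0.057 m and y of red_mid in the frame of tub between -0.092 and 0.092 m and z of red_mid in the frame of tub between 0 and 0.07 m)) or (height (world z) of yellow_mid below 0.05 m and not (x of yellow_mid in the frame of tub between -0.057 and 0.057 m and y of yellow_mid in the frame of tub between -0.092 and 0.092 m and z of yellow_mid in the frame of tub between 0 and 0.07 m)) or (height (world z) of blue_mid below 0.05 m and not (x of blue_mid in the frame of tub between -0.057 and 0.057 m and y of blue_mid in the frame of tub between -0.092 and 0.092 m and z of blue_mid in the frame of tub between 0 and 0.07 m))).
It also fails if it takes over 64 s, if anything falls off the work surface, if the arm or the gripper's body presses on something with over 40 N, if the wrist force passes 120 N, or if a joint passes its speed limit or range.

### The arm

A 6-joint arm with a two-finger parallel gripper is mounted at the origin on the work surface. World frame = base frame: x ahead of the robot, y to its left, z up, the work surface at z = 0. Lengths are in m, angles in rad, forces in N, time in s.
With the tool pointing down it reaches from about 0.35 to 0.975 m from the base axis. Payload 4.9 kg.
Tool frame: the origin (TCP) lies on the centre line of the jaws, within the pads' length; the fingertips stand 14 mm ahead of it and the grasp point (between the pads) lies 5 mm behind it (manip.nose_length is the distance from the TCP to the fingertips, in m); z points along the fingers, y is the line along which they close (so a half turn about z gives the same grasp; the last joint's range is limited). The gripper opens to 85 mm and grips with 20 to 120 N. Pads are 22 mm wide; open, the fingers measure 114 mm over their backs; the gripper's body (76 mm by 85 mm) begins 54 mm behind the grasp point. The pads swing forward as they close: fully open they stand 13 mm farther back than shut.
Start: joints at [1.222, 0.053, 1.613, -0, 1.476, -0.119], TCP at [0.142, 0.609, 0.245] pointing down, gripper open.
Joint ranges: [-3.01, 3.01], [-1.01, 2.22], [0.06, 2.58], [-1.02, 4.17], [0.09, 2.62], [-3.14, 3.14]. Speed limits (rad/s): [2.57, 2.57, 3.14, 3.14, 3.14, 3.14].

### API

Orientations are given as a unit quaternion [w, x, y, z].
In Python, from plant import manip, imaging gives the robot as it stands.
- The arm moves only by the tool play_rows, never from a script. Its argument "commands" is a list of rows, each a list of 6 numbers: the shift along the tool's x, y, z in mm, then the turn, a rotation vector about the tool's x, y, z in degrees. A call has 1 to 5 rows; each row shifts and turns the commanded pose from where the row before left it, along the tool's axes as they then stand; what a row does not reach is not made up. A row lasts 1/12 s, in which the tool goes at most 41.7 mm and 7.16 degrees, less where a joint would pass 70% of its speed; a pose out of reach is approached as far as the arm can. A call is refused whole if a number of a shift passes 41.7 or a number of a turn 7.16, either way. A call with a gripper value outside its range is refused whole. "hand" is the finger opening in mm, from 0 to 85.4, set as the call begins (left out, the last holds). The fingers move at their own pace and stop on an object; the grip force is fixed at half the most. Time passes only in rows, so rows that do not move let the fingers close. It gives the time, the measured TCP pose, the force, the opening and the grip force at its end, in the units of the state.
- manip.state(): the state, without advancing time (a new reading comes with each control period).
- imaging.grab_frame(name): name is "side" or "top" or "wrist"; returns a dict with "image" (420x560x3 uint8, red, green, blue), "fx", "fy", "cx", "cy" (pixels), "k1" (the pictures are not rectified: a ray, as slopes to the right and down, at radius r is drawn at 1 + k1 r^2 times it, then the intrinsics apply), "R" (3x3) and "t" (3): a world point X has camera coordinates R X + t; the wrist camera has in their place "mount" (4x4, takes a point from camera to tool coordinates, whose origin is the TCP and whose axes are the flange's). Camera axes: x right, y down, z forward; pixel columns grow to the right and rows downward; lengths in m; the calibration is good to about 2 mm. A picture is of the moment at which its call begins: read the wrist's pose just before it. There is no depth.
- manip.job_done(): hands the job in; it is judged then, once.
The state is a dict: "time": time; "joint_pos": joint angles; "joint_vel": joint speeds; "joint_efforts": joint torques, N m; "tool_pos": TCP position; "tool_rot": TCP orientation; "contact_force": force on the tool from outside, world axes, zero at the start; "ft_torque": the same for the moment, N m; "gripper_width": opening from 0.0 (shut) to 1.0 (fully open); "grasp_force": force on a finger pad.
Only numpy, scipy, OpenCV 4.12 (cv2) and the standard library are available. Lean on these libraries where they do the work, as an engineer would, in place of code of your own. Each camera call takes 0.05 s, during which the arm holds its last target. There are 200 camera calls.

## Working session

There is one attempt and no reset: what is moved stays moved. The work goes in short steps, Python scripts to look and compute and a tool call to move; the robot and the scene stay as the last step left them, time stands still between calls to the robot, and variables do not carry over. Pictures are saved under pics/ and viewed, at most 10 in all, crops included, and the job is handed in when it is done.

Besides the shell and the picture viewer there is one more tool, called after "Call:" by a JSON object that holds its "fn" and its "kwargs". play_rows: Moves the arm, as the interface text tells. Its arguments: {"type":"object","properties":{"commands":{"type":"array","items":{"type":"array","items":{"type":"number"}}},"hand":{"type":"number"}},"required":["commands"]}

```bash
ls; mkdir -p pics
cat > h.py <<'E'
import numpy as np, cv2
from plant import manip, imaging
from scipy.spatial.transform import Rotation as Rn
def Rq(q): return Rn.from_quat([q[1],q[2],q[3],q[0]])
def grab(n):
    s=manip.state(); f=imaging.grab_frame(n)
    if n=='wrist':
        M=np.array(f['mount']); T=np.eye(4); T[:3,:3]=Rq(s['tool_rot']).as_matrix(); T[:3,3]=s['tool_pos']
        W=np.linalg.inv(T@M); f['R']=W[:3,:3]; f['t']=W[:3,3]
    f['R']=np.array(f['R']); f['t']=np.array(f['t'])
    return f
def ray(f,uv):
    d=np.array([(uv[0]-f['cx'])/f['fx'],(uv[1]-f['cy'])/f['fy']]); u=d.copy()
    for _ in range(20): u=d/(1+f['k1']*(u@u))
    v=f['R'].T@np.array([u[0],u[1],1.]); return -f['R'].T@f['t'], v/np.linalg.norm(v)
def onz(f,uv,z):
    o,v=ray(f,uv); return o+v*(z-o[2])/v[2]
def proj(f,X):
    c=f['R']@np.array(X)+f['t']; u=c[:2]/c[2]; u=u*(1+f['k1']*(u@u)); return np.array([u[0]*f['fx']+f['cx'],u[1]*f['fy']+f['cy']])
def save(f,n,crop=None,s=1):
    im=f['image'][:,:,::-1]
    if crop: im=im[crop[1]:crop[3],crop[0]:crop[2]]
    cv2.imwrite('pics/'+n,cv2.resize(im,None,fx=s,fy=s,interpolation=cv2.INTER_CUBIC))
E
python3 - <<'E'
from h import *
import pickle
s=manip.state(); print(s)
F={n:grab(n) for n in('top','side')}
pickle.dump(F,open('f0.pkl','wb'))
im=np.hstack([F['top']['image'],F['side']['image']])
for n in F: save(F[n],n+'0.png',None,1.4); print(n,-F[n]['R'].T@F[n]['t'],F[n]['R'][2],F[n]['fx'])
E
```

```text
pics
{'time': 0.0, 'joint_pos': array([ 1.22197871e+00,  5.33875931e-02,  1.61430981e+00,  6.69566075e-06,
        1.47596672e+00, -1.18987823e-01]), 'joint_vel': array([-0.0002995 , -0.00075683, -0.00181711, -0.00020701,  0.00126046,
        0.00116806]), 'joint_efforts': array([-1.01888570e-03, -3.93691671e+01, -3.70169950e+01, -8.96865072e-05,
        6.87075168e-03,  1.77015232e-05]), 'tool_pos': array([0.14216909, 0.6080078 , 0.24403448]), 'tool_rot': array([-2.43299154e-04,  1.14662405e-01,  9.93403976e-01, -1.00675546e-03]), 'contact_force': array([-0.45572689,  0.12246453, -0.59986955]), 'ft_torque': array([-0.02835931, -0.01691051,  0.01261334]), 'grasp_force': 0.0, 'gripper_width': 0.9990362210059841}
top [ 0.33934991 -0.05834172  1.07430855] [ 0.13126488 -0.00154665 -0.99134613] 440.0694720663225
side [ 0.36382957 -1.03288307  0.82543838] [ 0.07996392  0.80861643 -0.5828767 ] 429.4920672165225
```

View pics/top0.png

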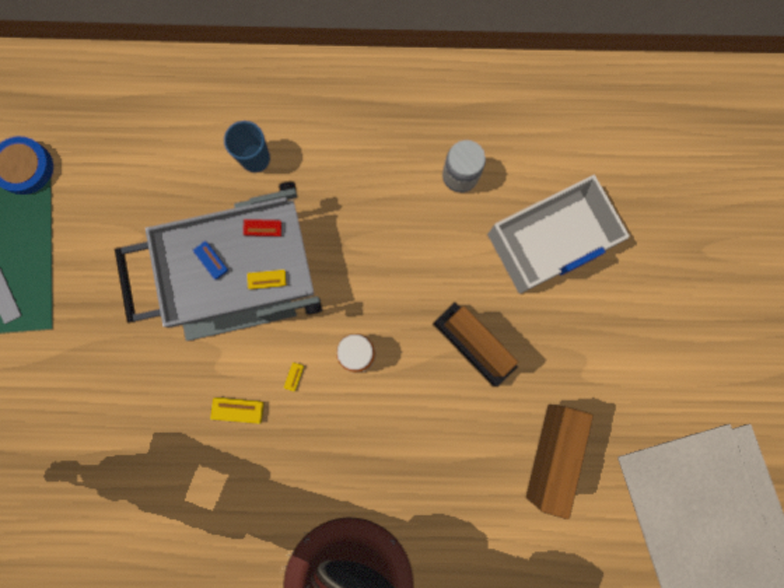

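View pics/side0.png

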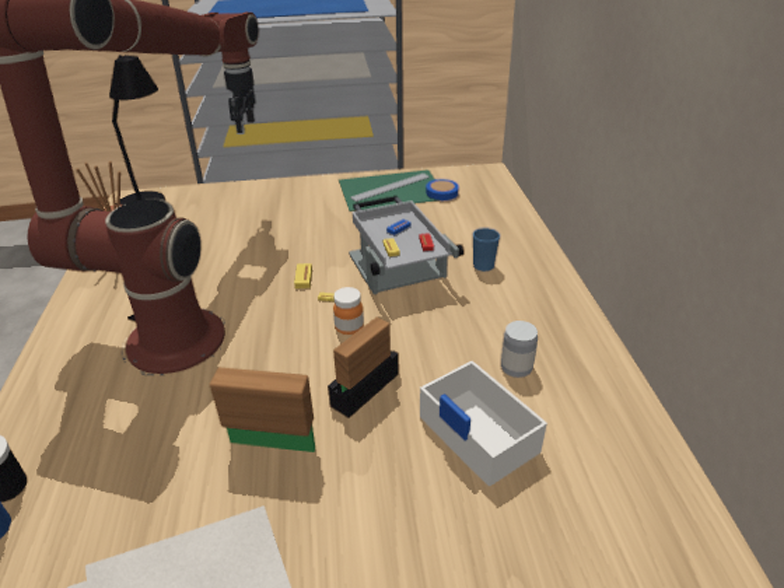

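Top view (shown at 1.4×):
- Tray: centre (230,262), lip at the right (~305,250), bar (124,285).
- Tub: (560,235), with its tab at (583,261).
- Squeegee candidates: the small one in its rest at (478,343), and a big one standing at (560,460). I choose the one in the rest.
- Yellow candidates: (266,280) in the tray (middle size), (237,410) large, (294,377) small. I choose the one in the tray.
- Bystanders: jar (355,352), can (464,166), pot (247,147).

```bash
cat > m1.py <<'E'
from h import *
import pickle
F=pickle.load(open('f0.pkl','rb')); f=F['top']
P=lambda u,v,z: onz(f,(u/1.4,v/1.4),z)
def pr(n,a): print(n,np.round(np.array(a)*1000).astype(int).tolist())
pr('bar ends',[P(121,250,.11),P(129,321,.11)])
pr('wall BL,BR,FR,FL',[P(147,230,.122),P(165,326,.122),P(313,292,.122),P(296,203,.122)])
pr('knobs',[P(288,190,.1),P(313,306,.1)])
hsv=cv2.cvtColor(f['image'],cv2.COLOR_RGB2HSV)
def mask(lo,hi,box):
    m=cv2.inRange(hsv,lo,hi); b=np.zeros_like(m); x0,y0,x1,y1=[int(q/1.4) for q in box]; b[y0:y1,x0:x1]=m[y0:y1,x0:x1]; return b
def rect(m,z):
    ys,xs=np.nonzero(m); w=np.array([onz(f,(x,y),z)[:2] for x,y in zip(xs,ys)],np.float32)*1000
    r=cv2.minAreaRect(w); return len(xs),np.round(w.mean(0)),r,
T=(150,200,315,325)
print('red',rect(mask((0,150,80),(8,255,255),T)|mask((172,150,80),(180,255,255),T),.112))
print('yel',rect(mask((20,150,80),(35,255,255),T),.112))
print('blu',rect(mask((105,150,60),(130,255,255),T),.112))
print('tab',rect(mask((105,150,60),(130,255,255),(540,220,640,300)),.108))
pr('tub rim',[P(593,178,.075),P(629,236,.075),P(524,291,.075),P(490,235,.075)])
pr('rest black corners',[P(433,322,.055),P(455,303,.055),P(517,372,.055),P(497,386,.055)])
pr('handle top',[P(462,306,.135),P(518,347,.135),P(500,375,.135),P(445,325,.135)])
pr('jar',P(355,352,.085)); pr('can',P(466,157,.095)); pr('pot',P(245,137,.09))
save(f,'crop0.png',(70,120,470,290),2)
E
python3 m1.py
```

```text
bar ends [[531, 369, 110], [419, 348, 110]]
wall BL,BR,FR,FL [[562, 326, 122], [411, 287, 122], [468, 61, 122], [611, 93, 122]]
knobs [[638, 111, 100], [449, 63, 100]]
red (249, array([573., 148.], dtype=float32), ((572.0914916992188, 147.81106567382812), (25.157075881958008, 58.5353889465332), 1.1836076974868774))
yel (294, array([489., 137.], dtype=float32), ((489.1601867675781, 136.8773956298828), (25.987585067749023, 59.675174713134766), 6.439694404602051))
blu (220, array([517., 228.], dtype=float32), ((518.43701171875, 227.09857177734375), (59.33542251586914, 24.495683670043945), 38.89085388183594))
tab (129, array([ 531., -364.], dtype=float32), ((530.284423828125, -364.5986633300781), (8.937114715576172, 74.20890045166016), 27.629451751708984))
tub rim [[677, -395, 75], [579, -453, 75], [483, -278, 75], [576, -223, 75]]
rest black corners [[431, -131, 55], [464, -167, 55], [352, -270, 55], [328, -237, 55]]
handle top [[450, -170, 135], [388, -255, 135], [346, -227, 135], [420, -144, 135]]
jar [378, -5, 85]
can [702, -180, 95]
pot [731, 187, 90]
```

View pics/crop0.png

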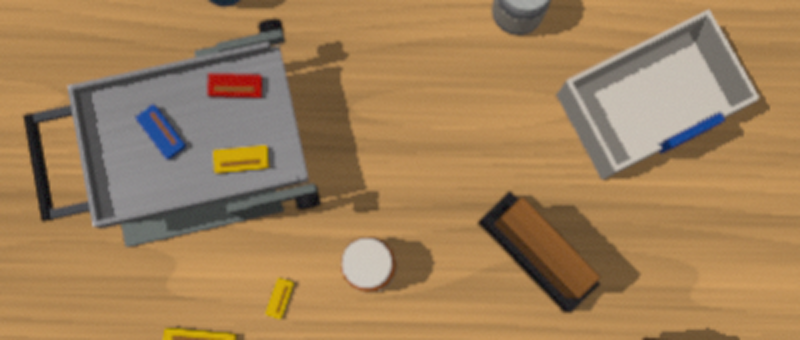

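The crop confirms it: the tray holds red (235,85), blue (160,132) and a normal-sized yellow (241,158), so the spare yellows are at the bottom left. The small squeegee sits in its rest at (545,250), and the tub's tab is at (692,132). Moving above the tab.

Call:
{"fn": "play_rows", "kwargs": {"commands": [[-32,-21.9,0,0,0,0],[-32,-21.9,0,0,0,0],[-32,-21.9,0,0,0,0],[-32,-21.9,0,0,0,0],[-32,-21.9,0,0,0,0]]}}

```text
time: 0.52
tool_pos: [0.2738, 0.4639, 0.2447]
tool_rot: [-0.0, 0.114, 0.993, -0.0]
contact_force: [0.5, 0.9, -0.3]
gripper_width: 1.002
grasp_force: 0.0
```

Call:
{"fn": "play_rows", "kwargs": {"commands": [[-32,-21.9,0,0,0,0],[-32,-21.9,0,0,0,0],[-32,-21.9,0,0,0,0],[-32,-21.9,0,0,0,0],[-32,-21.9,0,0,0,0]]}}

```text
time: 0.93
tool_pos: [0.4047, 0.3207, 0.2449]
tool_rot: [-0.0, 0.115, 0.993, -0.0]
contact_force: [-0.3, 0.6, -0.4]
gripper_width: 1.0
grasp_force: 0.0
```

Call:
{"fn": "play_rows", "kwargs": {"commands": [[-32,-21.9,0,0,0,0],[-32,-21.9,0,0,0,0],[-32,-21.9,0,0,0,0],[-32,-21.9,0,0,0,0],[-32,-21.9,0,0,0,0]]}}

```text
time: 1.35
tool_pos: [0.5356, 0.1776, 0.2448]
tool_rot: [-0.0, 0.115, 0.993, -0.0]
contact_force: [0.8, 1.3, 0.4]
gripper_width: 0.998
grasp_force: 0.0
```

Call:
{"fn": "play_rows", "kwargs": {"commands": [[-32,-21.9,0,0,0,0],[-6.8,-39,0,0,0,0],[-6.8,-39,0,0,0,0],[-6.8,-39,0,0,0,0],[-6.8,-39,0,0,0,0]]}}

```text
time: 1.77
tool_pos: [0.5514, -0.0091, 0.2446]
tool_rot: [-0.001, 0.115, 0.993, 0.0]
contact_force: [0.7, -0.0, 0.2]
gripper_width: 1.001
grasp_force: 0.0
```

Call:
{"fn": "play_rows", "kwargs": {"commands": [[-6.8,-39,0,0,0,0],[-6.8,-39,0,0,0,0],[-6.8,-39,0,0,0,0],[-6.8,-39,0,0,0,0],[-6.8,-39,0,0,0,0]]}}

```text
time: 2.18
tool_pos: [0.54, -0.2068, 0.2449]
tool_rot: [-0.0, 0.115, 0.993, 0.0]
contact_force: [0.1, 1.0, 0.1]
gripper_width: 1.002
grasp_force: 0.0
```

Call:
{"fn": "play_rows", "kwargs": {"commands": [[-6.8,-39,0,0,0,0],[-6.8,-39,0,0,0,0],[-6.8,-39,0,0,0,0],[-6.8,-39,0,0,0,0],[0,0,0,0,0,6.9]]}}

```text
time: 2.6
tool_pos: [0.53, -0.3692, 0.2442]
tool_rot: [-0.001, 0.178, 0.984, -0.001]
contact_force: [-0.1, 0.4, 0.2]
gripper_width: 1.002
grasp_force: 0.0
```

Call:
{"fn": "play_rows", "kwargs": {"commands": [[0,0,0,0,0,6.9],[0,0,0,0,0,6.9],[0,0,0,0,0,6.9],[0,0,0,0,0,6.9],[0,0,0,0,0,6.9]]}}

```text
time: 3.02
tool_pos: [0.5314, -0.363, 0.2445]
tool_rot: [-0.001, 0.461, 0.887, 0.0]
contact_force: [-0.1, -0.8, 0.6]
gripper_width: 1.001
grasp_force: 0.0
```

Call:
{"fn": "play_rows", "kwargs": {"commands": [[0,0,0,0,0,6.9],[0,0,0,0,0,0],[0,0,0,0,0,0]]}}

```text
time: 3.27
tool_pos: [0.5315, -0.3629, 0.2447]
tool_rot: [-0.0, 0.51, 0.86, 0.0]
contact_force: [0.6, -0.3, 0.2]
gripper_width: 0.999
grasp_force: 0.0
```

```bash
cat >> h.py <<'E'
def pose():
    s=manip.state(); R=Rq(s['tool_rot']).as_matrix(); p=np.array(s['tool_pos']); return s,R,p
def yaw(R): return np.degrees(np.arctan2(R[1,1],R[0,1]))
def togo(target,s=None):
    s,R,p=pose(); print('t',round(s['time'],2),'p',np.round(p*1000,1),'yaw',round(yaw(R),2),'tilt z',np.round(R[:,2],3),'tool shift mm',np.round(R.T@(np.array(target)-p)*1000,1))
E
python3 - <<'E'
from h import *
togo((.530,-.365,.244))
f=grab('wrist'); save(f,'w1.png'); hsv=cv2.cvtColor(f['image'],cv2.COLOR_RGB2HSV)
m=cv2.inRange(hsv,(105,150,60),(130,255,255)); n,l,st,c=cv2.connectedComponentsWithStats(m); print(st[st[:,4]>100],f['mount'])
print([proj(f,x) for x in[(.53,-.365,.108),(.579,-.337,.005)]])
E
```

```text
t 3.27 p [ 531.5 -362.9  244.7] yaw 28.71 tilt z [-0.001  0.001 -1.   ] tool shift mm [-1.1 -2.3  0.7]
[[     0      0    560    420 235114]] [[-7.02934456e-04 -9.60328203e-01 -2.78871383e-01  7.21163955e-02]
 [ 9.99999716e-01 -7.51305754e-04  6.65749515e-05 -1.12722437e-03]
 [-2.73451478e-04 -2.78871257e-01  9.60328458e-01 -1.28251534e-01]
 [ 0.00000000e+00  0.00000000e+00  0.00000000e+00  1.00000000e+00]]
[array([282.95851922, 201.25116873]), array([331.20914372, 177.13329175])]
```

View pics/w1.png

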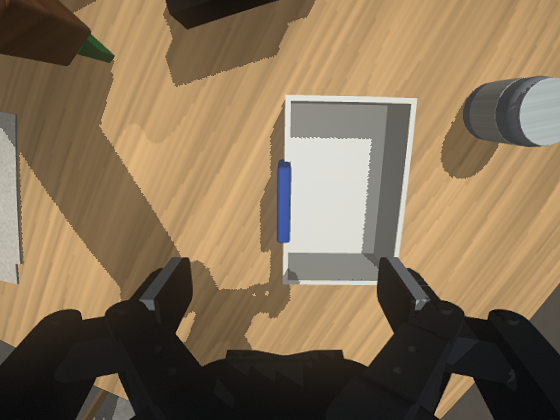

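The wrist view shows the blue tab at (285,203), centred between the fingers and aligned with them. The small squeegee and rest are at the top, and the can is at the right. Descending and gripping.

Call:
{"fn": "play_rows", "kwargs": {"commands": [[0,0,39,0,0,0],[0,0,39,0,0,0],[0,0,39,0,0,0],[0,0,39,0,0,0],[0,0,0,0,0,0]]}}

```text
time: 3.73
tool_pos: [0.5265, -0.3587, 0.0791]
tool_rot: [-0.008, 0.51, 0.86, 0.002]
contact_force: [-0.8, 1.7, -2.2]
gripper_width: 1.003
grasp_force: 0.0
```

Call:
{"fn": "play_rows", "kwargs": {"commands": [[0,0,0,0,0,0],[0,0,0,0,0,0],[0,0,0,0,0,0],[0,0,0,0,0,0],[0,0,0,0,0,0]], "hand": 0}}

```text
time: 4.15
tool_pos: [0.533, -0.3642, 0.0924]
tool_rot: [0.002, 0.511, 0.86, -0.0]
contact_force: [-0.1, 0.0, -0.8]
gripper_width: 0.296
grasp_force: 0.0
```

Call:
{"fn": "play_rows", "kwargs": {"commands": [[0,0,0,0,0,0],[0,0,0,0,0,0],[0,0,0,0,0,0],[0,0,-10,0,0,0],[0,0,-20,0,0,0]]}}

```text
time: 4.57
tool_pos: [0.5293, -0.3611, 0.1157]
tool_rot: [-0.004, 0.511, 0.86, 0.001]
contact_force: [0.7, -0.2, -4.4]
gripper_width: 0.131
grasp_force: 58.6
```

Run:
```python
from h import *
togo((.5665,-.083,.25)); print(manip.state()['gripper_width'],manip.state()['contact_force'])
```

```text
t 4.57 p [ 529.3 -361.1  115.7] yaw 28.54 tilt z [-0.007  0.005 -1.   ] tool shift mm [ 227.5  165.1 -133.1]
0.13134857294012456 [ 0.68428916 -0.22485773 -4.40152012]
```

Call:
{"fn": "play_rows", "kwargs": {"commands": [[0,0,-27,0,0,0],[0,0,-27,0,0,0],[0,0,-27,0,0,0],[0,0,-27,0,0,-6.8],[0,0,-25,0,0,-6.8]]}}

```text
time: 4.98
tool_pos: [0.5312, -0.3626, 0.2533]
tool_rot: [-0.001, 0.403, 0.915, 0.0]
contact_force: [0.3, 0.2, -2.7]
gripper_width: 0.132
grasp_force: 58.7
```

Call:
{"fn": "play_rows", "kwargs": {"commands": [[0,0,0,0,0,-6.8],[0,0,0,0,0,-6.8],[0,0,0,0,0,-6.8],[0,0,0,0,0,-6.8],[0,0,0,0,0,-6.8]]}}

```text
time: 5.4
tool_pos: [0.5311, -0.3625, 0.2515]
tool_rot: [-0.001, 0.118, 0.993, 0.0]
contact_force: [0.6, 0.2, -3.3]
gripper_width: 0.128
grasp_force: 58.7
```

Call:
{"fn": "play_rows", "kwargs": {"commands": [[0,0,0,0,0,-6.8],[0,0,0,0,0,-6.8],[0,0,0,0,0,-6.8],[0,0,0,0,0,-6.8],[0,0,0,0,0,0]]}}

```text
time: 5.82
tool_pos: [0.5312, -0.3627, 0.2515]
tool_rot: [-0.001, -0.117, 0.993, 0.001]
contact_force: [0.8, -0.2, -2.8]
gripper_width: 0.134
grasp_force: 58.6
```

Call:
{"fn": "play_rows", "kwargs": {"commands": [[-15,31.6,0,0,0,0],[-15,31.6,0,0,0,0],[-15,31.6,0,0,0,0],[-15,31.6,0,0,0,0],[-15,31.6,0,0,0,0]]}}

```text
time: 6.23
tool_pos: [0.5679, -0.1903, 0.2519]
tool_rot: [-0.0, -0.114, 0.993, 0.0]
contact_force: [1.2, -0.0, -3.6]
gripper_width: 0.133
grasp_force: 59.5
```

Call:
{"fn": "play_rows", "kwargs": {"commands": [[-15,31.6,0,0,0,0],[-15,31.6,0,0,0,0],[-15,31.6,0,0,0,0],[0,0,0,0,0,0],[0,0,0,0,0,0]]}}

```text
time: 6.65
tool_pos: [0.59, -0.0875, 0.2519]
tool_rot: [-0.001, -0.117, 0.993, 0.0]
contact_force: [-0.8, -0.8, -3.8]
gripper_width: 0.132
grasp_force: 59.8
```

Run:
```python
from h import *
import pickle
togo((.586,-.088,.092)); 
f=grab('top'); save(f,'top1.png',(70,90,430,330),2)
f=grab('wrist'); save(f,'w2.png'); pickle.dump(f,open('w2.pkl','wb'))
```

```text
t 6.65 p [590.  -87.5 251.9] yaw 103.38 tilt z [-0.001 -0.    -1.   ] tool shift mm [  3.8   0.4 159.9]
```

View pics/w2.png

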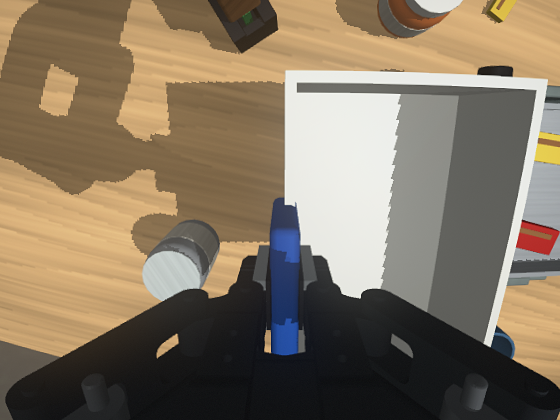

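The wrist view shows the tub hanging level and square to the tray. Its tab is held at (285,240), and the can at (180,260) is clear. Lowering in front of the lip, then sliding in.

Call:
{"fn": "play_rows", "kwargs": {"commands": [[4,0,36,0,0,0],[0,0,36,0,0,0],[0,0,36,0,0,0],[0,0,30,0,0,0],[0,0,16,0,0,0]]}}

```text
time: 7.17
tool_pos: [0.583, -0.0912, 0.0931]
tool_rot: [-0.004, -0.114, 0.993, 0.001]
contact_force: [-0.5, -0.3, -3.9]
gripper_width: 0.131
grasp_force: 59.7
```

Call:
{"fn": "play_rows", "kwargs": {"commands": [[0,0,5,0,0,0],[0,10,0,0,0,0],[0,25,0,0,0,0],[0,25,0,0,0,0],[0,17,0,0,0,0]]}}

```text
time: 7.58
tool_pos: [0.568, -0.0149, 0.0935]
tool_rot: [0.0, -0.115, 0.993, 0.0]
contact_force: [0.3, -0.7, -3.6]
gripper_width: 0.127
grasp_force: 60.5
```

Call:
{"fn": "play_rows", "kwargs": {"commands": [[0,8,0,0,0,0],[0,0,0,0,0,0],[0,0,3,0,0,0],[0,0,1,0,0,0],[0,0,0,0,0,0]]}}

```text
time: 8.0
tool_pos: [0.5679, -0.0086, 0.0912]
tool_rot: [0.001, -0.115, 0.993, 0.0]
contact_force: [-0.5, 1.5, 4.1]
gripper_width: 0.127
grasp_force: 61.6
```

Run:
```python
from h import *
togo((.566,-.005,.0887)); print(manip.state()['contact_force'])
f=grab('side'); save(f,'s1.png',(220,120,400,320),3)
```

```text
t 8.0 p [567.9  -8.6  91.2] yaw 103.22 tilt z [ 0.002  0.    -1.   ] tool shift mm [1.1 3.9 2.5]
[-0.531609    1.53482363  4.12943938]
```

View pics/s1.png

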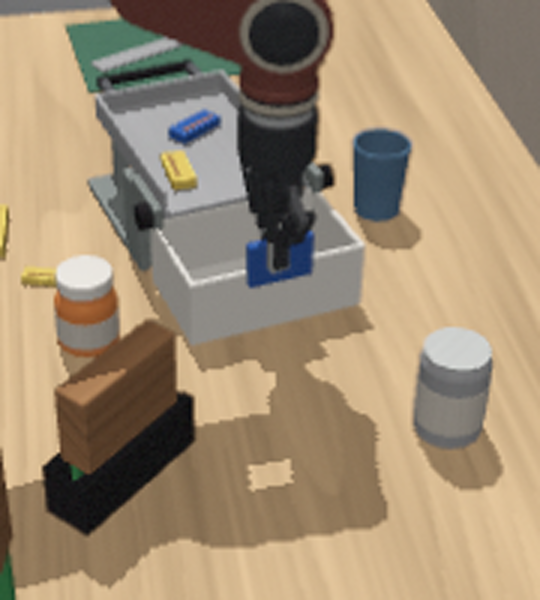

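The side view shows the tub resting under the lip, tab outward, clear of the jar and can. Releasing and going over the bar.

Call:
{"fn": "play_rows", "kwargs": {"commands": [[0,0,0,0,0,0],[0,0,0,0,0,0],[0,0,0,0,0,0],[0,0,0,0,0,0],[0,0,0,0,0,0]], "hand": 60}}

```text
time: 8.47
tool_pos: [0.5666, -0.0079, 0.0891]
tool_rot: [-0.0, -0.116, 0.993, -0.0]
contact_force: [0.5, 0.7, -0.1]
gripper_width: 0.705
grasp_force: 0.0
```

Call:
{"fn": "play_rows", "kwargs": {"commands": [[0,0,-20,0,0,0],[0,0,-35,0,0,0],[0,0,-35,0,0,0],[0,0,-35,0,0,0],[0,0,-30,0,0,0]]}}

```text
time: 8.88
tool_pos: [0.5669, -0.0077, 0.2468]
tool_rot: [0.001, -0.116, 0.993, -0.0]
contact_force: [0.1, -0.2, 0.1]
gripper_width: 0.704
grasp_force: 0.0
```

Call:
{"fn": "play_rows", "kwargs": {"commands": [[0.5,38,0,0,0,0],[0.5,38,0,0,0,0],[0.5,38,0,0,0,0],[0.5,38,0,0,0,0],[0.5,38,0,0,0,0]]}}

```text
time: 9.3
tool_pos: [0.5197, 0.1781, 0.2444]
tool_rot: [0.0, -0.116, 0.993, -0.0]
contact_force: [0.8, 0.0, -1.0]
gripper_width: 0.701
grasp_force: 0.0
```

Call:
{"fn": "play_rows", "kwargs": {"commands": [[0.5,38,0,0,0,0],[0.5,38,0,0,0,0],[0.5,38,0,0,0,0],[0.5,38,0,0,0,0],[0.5,35,0,0,0,0]]}}

```text
time: 9.72
tool_pos: [0.4739, 0.3601, 0.2442]
tool_rot: [0.0, -0.116, 0.993, 0.0]
contact_force: [0.0, 0.5, -0.4]
gripper_width: 0.703
grasp_force: 0.0
```

Call:
{"fn": "play_rows", "kwargs": {"commands": [[0,0,0,0,0,0],[0,0,0,0,0,0]]}}

```text
time: 9.88
tool_pos: [0.474, 0.3595, 0.2439]
tool_rot: [-0.0, -0.118, 0.993, -0.0]
contact_force: [-0.2, 0.1, 0.8]
gripper_width: 0.704
grasp_force: 0.0
```

Run:
```python
from h import *
import pickle
togo((.475,.358,.105)); 
f=grab('wrist'); save(f,'w3.png'); pickle.dump(f,open('w3.pkl','wb')); print(proj(f,(.475,.358,.11)))
```

```text
t 9.88 p [474.  359.5 243.9] yaw 103.52 tilt z [-0.    -0.001 -1.   ] tool shift mm [ -0.7  -1.6 138.9]
[281.32515345 201.5087036 ]
```

View pics/w3.png

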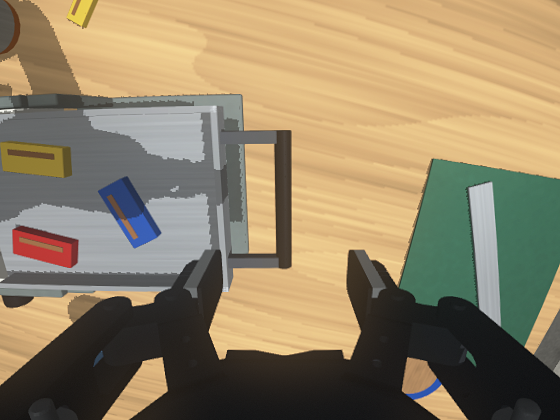

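The wrist view shows the bar at (284,199), aligned and between the jaws, and all three offcuts well inside the tray. Gripping the bar.

Call:
{"fn": "play_rows", "kwargs": {"commands": [[1,1.4,36,0,0,0],[0,0,36,0,0,0],[0,0,36,0,0,0],[0,0,31,0,0,0],[0,0,0,0,0,0]], "hand": 42}}

```text
time: 10.35
tool_pos: [0.4695, 0.3549, 0.0972]
tool_rot: [-0.006, -0.115, 0.993, -0.003]
contact_force: [-1.8, -0.8, -1.6]
gripper_width: 0.492
grasp_force: 0.0
```

Call:
{"fn": "play_rows", "kwargs": {"commands": [[0,0,0,0,0,0],[0,0,0,0,0,0],[0,0,0,0,0,0],[0,0,0,0,0,0],[0,0,0,0,0,0]], "hand": 0}}

```text
time: 10.77
tool_pos: [0.4755, 0.3588, 0.1083]
tool_rot: [0.002, -0.116, 0.993, -0.0]
contact_force: [1.2, -6.0, 2.2]
gripper_width: 0.139
grasp_force: 58.6
```

Run:
```python
from h import *
togo((.475,.358,.105)); s=manip.state(); print(s['gripper_width']*85.4,s['grasp_force'],s['contact_force'])
```

```text
t 10.77 p [475.5 358.8 108.3] yaw 103.33 tilt z [ 0.005 -0.    -1.   ] tool shift mm [ 0.7 -0.7  3.3]
11.869970825637248 58.5930472612381 [ 1.18638855 -5.99253418  2.19336967]
```

Call:
{"fn": "play_rows", "kwargs": {"commands": [[0,-0.8,-14,0,0,0],[0,-1.6,-13.9,0,0,0],[0,-2.3,-13.8,0,0,0],[0,-2.9,-13.7,0,0,0],[0,-3.6,-13.5,0,0,0]]}}

```text
time: 11.18
tool_pos: [0.4779, 0.349, 0.175]
tool_rot: [0.003, -0.116, 0.993, 0.001]
contact_force: [9.2, 3.1, -12.3]
gripper_width: 0.136
grasp_force: 58.3
```

Call:
{"fn": "play_rows", "kwargs": {"commands": [[0,-4.3,-13.4,0,0,0],[0,-4.9,-13.1,0,0,0],[0,-5.6,-12.8,0,0,0],[0,-3.7,-7.6,0,0,0],[0,-3.8,-7.5,0,0,0]]}}

```text
time: 11.6
tool_pos: [0.4831, 0.3284, 0.2301]
tool_rot: [0.004, -0.116, 0.993, 0.003]
contact_force: [8.8, 6.6, -10.3]
gripper_width: 0.137
grasp_force: 58.4
```

Call:
{"fn": "play_rows", "kwargs": {"commands": [[0,-1.3,-2.5,0,0,0],[0,0,0,0,0,0]]}}

```text
time: 11.77
tool_pos: [0.4835, 0.3269, 0.2332]
tool_rot: [0.004, -0.116, 0.993, 0.003]
contact_force: [6.0, 3.0, -5.4]
gripper_width: 0.137
grasp_force: 59.1
```

Run:
```python
from h import *
togo((.475,.358,.105)); s=manip.state(); print(s['gripper_width']*85.4,s['grasp_force'],s['contact_force'])
```

```text
t 11.77 p [483.5 326.9 233.2] yaw 103.33 tilt z [ 0.007  0.006 -1.   ] tool shift mm [  2.1  31.7 128.4]
11.70861176099836 59.14864718914032 [ 6.02140047  2.99968409 -5.387893  ]
```

Call:
{"fn": "play_rows", "kwargs": {"commands": [[0,-0.9,-1.8,0,0,0],[0,0,0,0,0,0]]}}

```text
time: 11.93
tool_pos: [0.4836, 0.3264, 0.2342]
tool_rot: [0.004, -0.116, 0.993, 0.003]
contact_force: [7.7, 5.0, -7.8]
gripper_width: 0.134
grasp_force: 58.8
```

Call:
{"fn": "play_rows", "kwargs": {"commands": [[0,-0.9,-1.8,0,0,0],[0,0,0,0,0,0]]}}

```text
time: 12.1
tool_pos: [0.4838, 0.3256, 0.2357]
tool_rot: [0.004, -0.116, 0.993, 0.003]
contact_force: [8.8, 5.6, -9.7]
gripper_width: 0.139
grasp_force: 58.7
```

Call:
{"fn": "play_rows", "kwargs": {"commands": [[0,0,0,0,0,0],[0,0,0,0,0,0],[0,0,0,0,0,0],[0,0,-5,0,0,0],[0,0,-25,0,0,0]], "hand": 42}}

```text
time: 12.52
tool_pos: [0.4799, 0.3226, 0.2608]
tool_rot: [-0.004, -0.116, 0.993, -0.001]
contact_force: [-0.2, -0.4, -0.1]
gripper_width: 0.495
grasp_force: 0.0
```

Call:
{"fn": "play_rows", "kwargs": {"commands": [[0,0,-35,0,0,0],[0,0,-35,0,0,0],[0,0,-30,0,0,0],[0,0,0,0,0,0],[0,0,0,0,0,0]]}}

```text
time: 12.93
tool_pos: [0.4828, 0.324, 0.369]
tool_rot: [0.003, -0.116, 0.993, 0.001]
contact_force: [-0.0, 0.2, -1.6]
gripper_width: 0.49
grasp_force: 0.0
```

Run:
```python
from h import *
import pickle
togo((.475,.358,.105))
F={n:grab(n) for n in('top','wrist')}; pickle.dump(F,open('f2.pkl','wb'))
a=F['top']['image'][130:280,70:350]; b=F['wrist']['image']
cv2.imwrite('pics/v2.png',np.vstack([cv2.resize(a,(560,300)),cv2.resize(b,(400,300))[:, :].copy() if 0 else cv2.copyMakeBorder(cv2.resize(b,(400,300)),0,0,0,160,cv2.BORDER_CONSTANT)])[:,:,::-1])
```

```text
t 12.93 p [482.8 324.  369. ] yaw 103.33 tilt z [ 0.006  0.003 -1.   ] tool shift mm [  1.5  34.4 264.1]
```

View pics/v2.png

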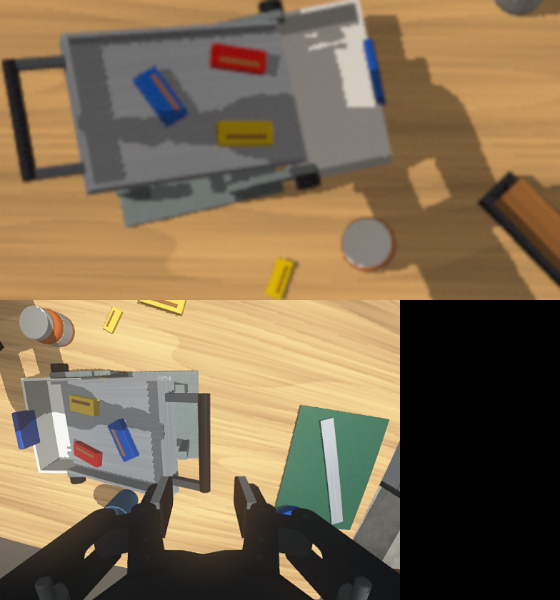

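The top crop shows the tray tilted: red (238,60), blue (160,95) and yellow (245,132) are still in it, and the tub is under the lip with its tab at (374,72). The wrist view below agrees. Measuring the offcuts in the tray's frame.

```bash
cat > m2.py <<'E'
from h import *
import pickle
F=pickle.load(open('f2.pkl','rb'))
k=[onz(F['top'],p,.1) for p in((205.5,134),(224,218.5))]; k2=[onz(F['wrist'],p,.1) for p in((84,95),(109,252))]
print(np.round(np.array(k+k2)*1000), )
lip=np.array([.5445,.087,.1]); a=np.radians(103.8); t=.47
X=np.array([np.cos(a),np.sin(a),0]); Y=np.array([-np.sin(a),np.cos(a),0]); Z=np.array([0,0,1.])
ex=np.cos(t)*X+np.sin(t)*Z; ez=-np.sin(t)*X+np.cos(t)*Z
def ontray(f,uv,h):
    o,v=ray(f,uv); p=o+v*(((lip-o)@ez+h)/(v@ez)); return np.array([(p-lip)@ex,(p-lip)@Y])*1000
if __name__=='__main__':
  for n in F:
    f=F[n]; hsv=cv2.cvtColor(f['image'],cv2.COLOR_RGB2HSV)
    for c,(lo,hi) in dict(red=((0,150,60),(8,255,255)),yel=((20,150,60),(35,255,255)),blu=((105,120,50),(130,255,255))).items():
        m=cv2.inRange(hsv,lo,hi)
        if c=='red': m|=cv2.inRange(hsv,(172,150,60),(180,255,255))
        ys,xs=np.nonzero(m); w=np.array([ontray(f,(x,y),12) for x,y in zip(xs,ys)],np.float32)
        w=w[(w[:,0]>5)&(w[:,0]<220)&(abs(w[:,1])<78)]
        r=cv2.minAreaRect(w); b=cv2.boxPoints(r); print(n,c,len(w),w.mean(0).round(),np.round(r[1]),'x',b[:,0].min().round(),b[:,0].max().round(),'y',b[:,1].min().round(),b[:,1].max().round())
E
python3 m2.py
```

```text
[[642. 111. 100.]
 [449.  62. 100.]
 [444.  65. 100.]
 [646. 113. 100.]]
top red 0 [nan nan] [0. 0.] x 0.0 0.0 y 0.0 0.0
top yel 0 [nan nan] [0. 0.] x 0.0 0.0 y 0.0 0.0
top blu 0 [nan nan] [0. 0.] x 0.0 0.0 y 0.0 0.0
wrist red 0 [nan nan] [0. 0.] x 0.0 0.0 y 0.0 0.0
wrist yel 0 [nan nan] [0. 0.] x 0.0 0.0 y 0.0 0.0
wrist blu 0 [nan nan] [0. 0.] x 0.0 0.0 y 0.0 0.0m2.py:19: RuntimeWarning: Mean of empty slice.
  r=cv2.minAreaRect(w); b=cv2.boxPoints(r); print(n,c,len(w),w.mean(0).round(),np.round(r[1]),'x',b[:,0].min().round(),b[:,0].max().round(),'y',b[:,1].min().round(),b[:,1].max().round())
  ret = um.true_divide(
```

```bash
sed -i 's/(x,y),12)/(x,y),.012)/; s/\.5445,\.087/.545,.087/' m2.py; python3 m2.py
python3 - <<'E'
from h import *
togo((.395,-.2,.25))
E
```

```text
[[642. 111. 100.]
 [449.  62. 100.]
 [444.  65. 100.]
 [646. 113. 100.]]
top red 274 [ 55. -41.] [26. 60.] x 23.0 87.0 y -60.0 -21.0
top yel 311 [65. 43.] [25. 61.] x 33.0 96.0 y 27.0 59.0
top blu 300 [147.  -6.] [28. 59.] x 120.0 170.0 y -40.0 26.0
wrist red 642 [ 66. -40.] [32. 70.] x 26.0 101.0 y -61.0 -14.0
wrist yel 573 [68. 43.] [27. 70.] x 36.0 108.0 y 27.0 61.0
wrist blu 1169 [154.  -3.] [36. 59.] x 123.0 181.0 y -38.0 30.0
t 13.03 p [481.7 323.5 364.4] yaw 103.33 tilt z [-0. -0. -1.] tool shift mm [ 205.1 -489.4  114.5]
```

All three lie within ±61 mm across, so one centred pass of the 120 mm blade covers them. Going to the squeegee.

Call:
{"fn": "play_rows", "kwargs": {"commands": [[14.6,-35,0,0,0,0],[14.6,-35,0,0,0,0],[14.6,-35,0,0,0,0],[14.6,-35,0,0,0,0],[14.6,-35,0,0,0,0]], "hand": 70}}

```text
time: 13.45
tool_pos: [0.45, 0.135, 0.3624]
tool_rot: [-0.002, -0.117, 0.993, -0.0]
contact_force: [0.6, -0.1, -0.4]
gripper_width: 0.82
grasp_force: 0.0
```

Call:
{"fn": "play_rows", "kwargs": {"commands": [[14.6,-35,0,0,0,0],[14.6,-35,0,0,0,0],[14.6,-35,0,0,0,0],[14.6,-35,0,0,0,0],[14.6,-35,0,0,0,0]]}}

```text
time: 13.87
tool_pos: [0.4193, -0.052, 0.3627]
tool_rot: [-0.001, -0.116, 0.993, 0.001]
contact_force: [1.2, -0.4, -1.0]
gripper_width: 0.821
grasp_force: 0.0
```

Call:
{"fn": "play_rows", "kwargs": {"commands": [[14.6,-35,0,0,0,0],[14.6,-35,0,0,0,0],[14.6,-35,0,0,0,0],[14.6,-35,0,0,0,0],[0,0,20,0,0,-6.6]]}}

```text
time: 14.28
tool_pos: [0.3952, -0.2059, 0.3461]
tool_rot: [0.0, -0.17, 0.985, -0.002]
contact_force: [0.4, 0.9, 0.4]
gripper_width: 0.823
grasp_force: 0.0
```

Call:
{"fn": "play_rows", "kwargs": {"commands": [[0,0,30,0,0,-6.6],[0,0,30,0,0,-6.6],[0,0,10,0,0,-6.6],[0,0,0,0,0,-6.6],[0,0,0,0,0,0]]}}

```text
time: 14.7
tool_pos: [0.3948, -0.1995, 0.2712]
tool_rot: [-0.002, -0.394, 0.919, 0.003]
contact_force: [0.5, 0.9, -0.0]
gripper_width: 0.818
grasp_force: 0.0
```

Call:
{"fn": "play_rows", "kwargs": {"commands": [[0,0,0,0,0,0],[0,0,0,0,0,0]]}}

```text
time: 14.87
tool_pos: [0.396, -0.2003, 0.2745]
tool_rot: [-0.0, -0.392, 0.92, 0.0]
contact_force: [-1.1, -0.7, -1.1]
gripper_width: 0.818
grasp_force: 0.0
```

Run:
```python
from h import *
import pickle
togo((.395,-.2,.25)); print(manip.state()['joint_pos'])
f=grab('wrist'); save(f,'w4.png'); pickle.dump(f,open('w4.pkl','wb'))
```

```text
t 14.87 p [ 396.  -200.3  274.5] yaw 136.2 tilt z [-0.  0. -1.] tool shift mm [ 0.5  0.9 24.5]
[-6.36163442e-01 -4.19046421e-01  1.97637579e+00  2.59488672e-05
  1.58457619e+00 -3.01329957e+00]
```

View pics/w4.png

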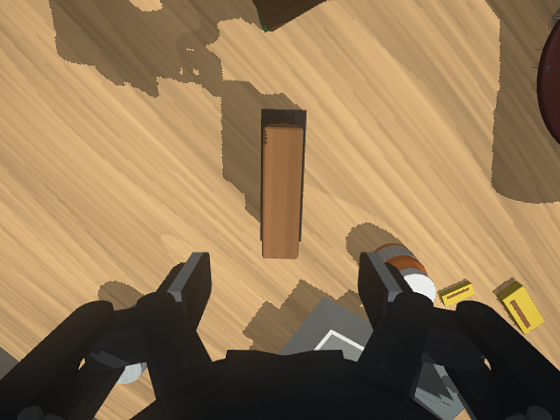

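Run:
```python
from h import *
import pickle
f=pickle.load(open('w4.pkl','rb')); s,R,p=pose()
for z,pts in((.135,[(263.5,126),(304,126),(299,258),(263.5,258)]),(.055,[(262,110),(306,111)])):
    w=np.array([onz(f,q,z) for q in pts]); print(np.round((w-p)@R*1000,1))
print(proj(f,p-[0,0,.14]))
```

```text
[[ 61.5 -15.2 139.9]
 [ 61.5  18.1 139.9]
 [-57.1  15.3 139.9]
 [-57.1 -17.5 139.9]]
[[ 75.1 -21.6 219.9]
 [ 74.   24.8 219.9]]
[282.30918299 198.24201922]
```

The wrist view shows the small squeegee in its rest at (283,190), lined up within about 1°. Descending to grasp its handle.

Call:
{"fn": "play_rows", "kwargs": {"commands": [[2,0,38,0,0,1.2],[0,0,38,0,0,0],[0,0,38,0,0,0],[0,0,35,0,0,0],[0,0,15,0,0,0]]}}

```text
time: 15.33
tool_pos: [0.3923, -0.2, 0.1059]
tool_rot: [-0.002, -0.383, 0.924, 0.003]
contact_force: [-0.7, 1.0, -0.7]
gripper_width: 0.816
grasp_force: 0.0
```

Call:
{"fn": "play_rows", "kwargs": {"commands": [[0,0,0,0,0,0],[0,0,0,0,0,0],[0,0,0,0,0,0]]}}

```text
time: 15.58
tool_pos: [0.396, -0.2027, 0.1128]
tool_rot: [0.001, -0.384, 0.924, -0.001]
contact_force: [0.3, 0.6, 0.0]
gripper_width: 0.82
grasp_force: 0.0
```

Call:
{"fn": "play_rows", "kwargs": {"commands": [[0,0,0,0,0,0],[0,0,0,0,0,0],[0,0,0,0,0,0],[0,0,0,0,0,0],[0,0,0,0,0,0]], "hand": 10}}

```text
time: 16.0
tool_pos: [0.3957, -0.2025, 0.1124]
tool_rot: [0.001, -0.384, 0.923, -0.001]
contact_force: [-0.4, 0.4, 6.5]
gripper_width: 0.395
grasp_force: 59.6
```

Run:
```python
from h import *
togo((.395,-.2,.11)); s=manip.state(); print(s['joint_pos'],s['gripper_width']*85.4,s['contact_force'],s['grasp_force'],list(s['tool_pos']),list(s['tool_rot']))
```

```text
t 16.0 p [ 395.7 -202.5  112.4] yaw 135.13 tilt z [ 0.002 -0.002 -1.   ] tool shift mm [-1.3  2.3  2.4]
[-6.40751631e-01 -2.79850765e-01  2.14747370e+00  3.49662742e-05
  1.27096799e+00 -2.99926393e+00] 33.73270575453726 [-0.40220554  0.43303126  6.51925491] 59.554880261421204 [np.float64(0.3956898351716748), np.float64(-0.20250041727798904), np.float64(0.11240996564422681)] [np.float64(0.0007811005047707332), np.float64(-0.38374868365117576), np.float64(0.9234363513085069), np.float64(-0.0012817020024350114)]
```

Call:
{"fn": "play_rows", "kwargs": {"commands": [[0,0,-15,0,0,0],[0,0,-35,0,0,0],[0,0,-40,0,0,0],[0,0,-40,0,0,0],[0,0,-40,0,0,0]]}}

```text
time: 16.42
tool_pos: [0.3939, -0.2012, 0.2814]
tool_rot: [-0.001, -0.384, 0.923, 0.001]
contact_force: [0.8, -0.6, -1.7]
gripper_width: 0.39
grasp_force: 60.7
```

Call:
{"fn": "play_rows", "kwargs": {"commands": [[0,0,-40,0,0,0],[0,0,-15,0,0,0],[0,0,0,0,0,0]]}}

```text
time: 16.67
tool_pos: [0.3959, -0.2027, 0.3405]
tool_rot: [0.002, -0.384, 0.923, -0.004]
contact_force: [1.2, -0.1, -1.6]
gripper_width: 0.389
grasp_force: 60.8
```

```bash
cat > m3.py <<'E'
from m2 import *
D=.1024
Rt=np.stack([Y,ex,-ez],1)
def tcp(x,h,y=0): return lip+x*ex+y*Y+(h+D)*ez
def go(x,h,y=0):
    s,R,p=pose(); T=tcp(x,h,y); e=p-D*0-lip+R[:,2]*D
    print('t',round(s['time'],2),'edge in tray x,y,h',np.round([e@ex*1000,e@Y*1000,e@ez*1000],1),'TCP target',np.round(T*1000),'shift in tool',np.round(R.T@(T-p)*1000,1),'rotvec deg',np.round(Rn.from_matrix(R.T@Rt).as_rotvec(degrees=True),2),'F',np.round(s['contact_force'],1),'gw',round(s['gripper_width']*85.4,1),'j',np.round(s['joint_pos'],2))
E
python3 -c "
from m3 import *
go(.195,.07)"
```

```text
[[642. 111. 100.]
 [449.  62. 100.]
 [444.  65. 100.]
 [646. 113. 100.]]
t 16.67 edge in tray x,y,h [-157.2  213.3  234.8] TCP target [522. 180. 342.] shift in tool [-360.3  180.5   -2.6] rotvec deg [-26.7   -7.17  30.8 ] F [ 1.2 -0.1 -1.6] gw 33.2 j [-0.64 -0.44  1.88 -0.    1.69 -3.  ]
```

Call:
{"fn": "play_rows", "kwargs": {"commands": [[-36,18,0,0,0,0],[-36,18,0,0,0,0],[-36,18,0,0,0,0],[-36,18,0,0,0,0],[-36,18,0,0,0,0]]}}

```text
time: 17.08
tool_pos: [0.457, -0.0088, 0.3316]
tool_rot: [-0.002, -0.383, 0.924, 0.001]
contact_force: [0.2, -0.1, -1.3]
gripper_width: 0.387
grasp_force: 60.6
```

Call:
{"fn": "play_rows", "kwargs": {"commands": [[-36,18,0,0,0,0],[-36,18,0,0,0,0],[-36,18,0,0,0,0],[-36,18,0,0,0,0],[-36,18,0,0,0,0]]}}

```text
time: 17.5
tool_pos: [0.52, 0.1823, 0.3312]
tool_rot: [-0.003, -0.384, 0.923, 0.0]
contact_force: [1.4, -0.2, -1.7]
gripper_width: 0.39
grasp_force: 60.6
```

Call:
{"fn": "play_rows", "kwargs": {"commands": [[0,0,0,-4.45,-1.2,5.13],[0,0,0,-4.45,-1.2,5.13],[0,0,0,-4.45,-1.2,5.13],[0,0,0,-4.45,-1.2,5.13],[0,0,0,-4.45,-1.2,5.13]]}}

```text
time: 17.92
tool_pos: [0.5202, 0.1805, 0.3316]
tool_rot: [-0.029, -0.16, 0.967, 0.198]
contact_force: [-0.8, 0.1, -2.1]
gripper_width: 0.393
grasp_force: 60.7
```

Call:
{"fn": "play_rows", "kwargs": {"commands": [[0,0,0,-4.45,-1.2,5.13],[0,0,0,0,0,0],[0,0,0,0,0,0]]}}

```text
time: 18.17
tool_pos: [0.5202, 0.1795, 0.3318]
tool_rot: [-0.033, -0.116, 0.965, 0.234]
contact_force: [-0.3, 0.4, -2.6]
gripper_width: 0.389
grasp_force: 60.8
```

```bash
python3 -c "
from m3 import *
go(.195,.03)
f=grab('wrist'); g=grab('side'); a=cv2.resize(g['image'][60:260,200:440],(480,400)); b=cv2.resize(f['image'],(320,240)); 
cv2.imwrite('pics/v3.png',np.hstack([a,cv2.copyMakeBorder(b,0,160,0,0,0)])[:,:,::-1])"
```

```text
[[642. 111. 100.]
 [449.  62. 100.]
 [444.  65. 100.]
 [646. 113. 100.]]
t 18.17 edge in tray x,y,h [191.   3.  61.] TCP target [518. 198. 306.] shift in tool [-2.3  4.5 31. ] rotvec deg [ 0.35 -0.53 -0.24] F [-0.3  0.4 -2.6] gw 33.2 j [-0.02 -0.14  1.71  0.46  1.7  -1.8 ]
```

View pics/v3.png

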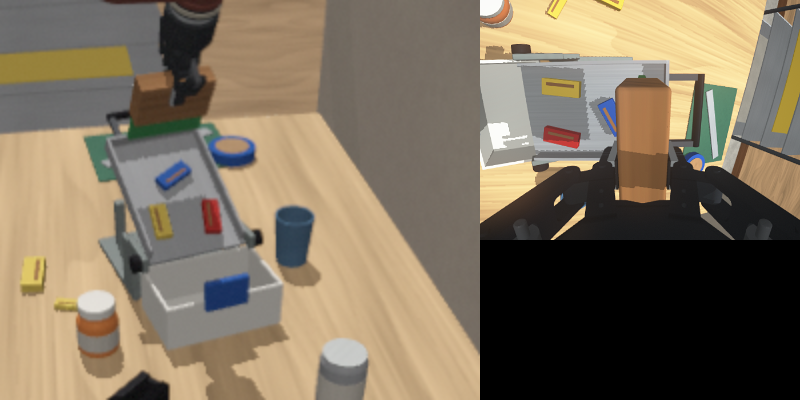

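The left view shows the blade above the tray behind blue (173,175), with all offcuts in place. Lowering toward the floor.

Call:
{"fn": "play_rows", "kwargs": {"commands": [[-2,5,16,0.3,-0.5,-0.2],[0,4.5,15,0,0,0],[0,0,12,0,0,0],[0,0,8,0,0,0],[0,0,3,0,0,0]]}}

```text
time: 18.68
tool_pos: [0.5143, 0.2137, 0.2901]
tool_rot: [-0.027, -0.118, 0.965, 0.232]
contact_force: [-0.4, -0.0, -1.7]
gripper_width: 0.391
grasp_force: 60.9
```

Call:
{"fn": "play_rows", "kwargs": {"commands": [[0,0,0,0,0,0],[0,0,0,0,0,0],[0,0,0,0,0,0]]}}

```text
time: 18.93
tool_pos: [0.5157, 0.2127, 0.2928]
tool_rot: [-0.025, -0.117, 0.965, 0.232]
contact_force: [0.5, -0.5, -1.8]
gripper_width: 0.392
grasp_force: 60.9
```

```bash
python3 -c "
from m3 import *
go(.2,.0)"
```

```text
[[642. 111. 100.]
 [449.  62. 100.]
 [444.  65. 100.]
 [646. 113. 100.]]
t 18.93 edge in tray x,y,h [202.5  -2.1  11. ] TCP target [514. 215. 282.] shift in tool [ 1.6 -2.4 11. ] rotvec deg [0.06 0.32 0.12] F [ 0.5 -0.5 -1.8] gw 33.4 j [ 0.04 -0.13  1.76  0.46  1.6  -1.78]
```

Step down, watching the force.

Call:
{"fn": "play_rows", "kwargs": {"commands": [[2,0,4,0,0,0],[0,0,2,0,0,0],[0,0,0,0,0,0],[0,0,0,0,0,0]]}}

```text
time: 19.27
tool_pos: [0.5126, 0.215, 0.2865]
tool_rot: [-0.026, -0.117, 0.965, 0.232]
contact_force: [1.0, 0.3, -2.2]
gripper_width: 0.389
grasp_force: 60.9
```

Call:
{"fn": "play_rows", "kwargs": {"commands": [[0,0,2,0,0,0],[0,0,0,0,0,0],[0,0,0,0,0,0]]}}

```text
time: 19.52
tool_pos: [0.5124, 0.216, 0.2847]
tool_rot: [-0.026, -0.117, 0.965, 0.232]
contact_force: [1.2, 0.4, -2.5]
gripper_width: 0.39
grasp_force: 60.9
```

```bash
python3 -c "
from m3 import *
go(.2,.0)"
```

```text
[[642. 111. 100.]
 [449.  62. 100.]
 [444.  65. 100.]
 [646. 113. 100.]]
t 19.52 edge in tray x,y,h [202.4   0.4   2. ] TCP target [514. 215. 282.] shift in tool [-0.9 -2.2  2. ] rotvec deg [0.09 0.23 0.08] F [ 1.2  0.4 -2.5] gw 33.3 j [ 0.05 -0.14  1.78  0.46  1.59 -1.78]
```

Call:
{"fn": "play_rows", "kwargs": {"commands": [[0,0,1.5,0,0,0],[0,0,0,0,0,0],[0,0,0,0,0,0]]}}

```text
time: 19.77
tool_pos: [0.5122, 0.2167, 0.2833]
tool_rot: [-0.026, -0.117, 0.965, 0.232]
contact_force: [-0.5, -0.1, -1.9]
gripper_width: 0.392
grasp_force: 60.9
```

Call:
{"fn": "play_rows", "kwargs": {"commands": [[0,0,1.5,0,0,0],[0,0,0,0,0,0],[0,0,0,0,0,0]]}}

```text
time: 20.02
tool_pos: [0.5122, 0.2173, 0.2821]
tool_rot: [-0.026, -0.117, 0.965, 0.232]
contact_force: [-0.3, 0.3, -2.4]
gripper_width: 0.388
grasp_force: 61.0
```

Call:
{"fn": "play_rows", "kwargs": {"commands": [[0,-6,-0.5,0,0,0],[0,-8,0,0,0,0],[0,-8,0,0,0,0],[0,-8,0,0,0,0],[0,-8,0,0,0,0]]}}

```text
time: 20.43
tool_pos: [0.5205, 0.1833, 0.2647]
tool_rot: [-0.026, -0.117, 0.965, 0.232]
contact_force: [0.2, -0.1, -2.2]
gripper_width: 0.392
grasp_force: 60.8
```

Call:
{"fn": "play_rows", "kwargs": {"commands": [[0,-8,0,0,0,0],[0,-8,0,0,0,0],[0,-8,0,0,0,0],[0,-8,0,0,0,0],[0,-6,0,0,0,0]]}}

```text
time: 20.85
tool_pos: [0.5286, 0.1505, 0.2475]
tool_rot: [-0.026, -0.117, 0.965, 0.232]
contact_force: [0.7, -0.7, -1.6]
gripper_width: 0.391
grasp_force: 60.8
```

```bash
python3 -c "
from m3 import *
go(.2,.0)
f=grab('wrist');  g=grab('side'); a=cv2.resize(g['image'][60:260,200:440],(480,400)); b=cv2.resize(f['image'],(320,240)); 
cv2.imwrite('pics/v4.png',np.hstack([a,cv2.copyMakeBorder(b,0,160,0,0,0)])[:,:,::-1])"
```

```text
[[642. 111. 100.]
 [449.  62. 100.]
 [444.  65. 100.]
 [646. 113. 100.]]
t 20.85 edge in tray x,y,h [125.4   0.3  -0.6] TCP target [514. 215. 282.] shift in tool [-0.8 74.7 -0.5] rotvec deg [0.08 0.24 0.06] F [ 0.7 -0.7 -1.6] gw 33.3 j [-0.07 -0.09  1.8   0.45  1.58 -1.91]
```

View pics/v4.png

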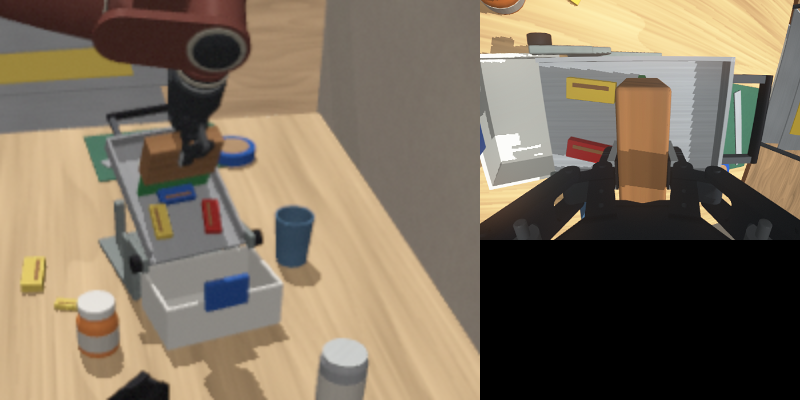

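The left view shows blue squared up against the blade at (177,195), red (210,215) and yellow (161,220) ahead of it, the tray still up. Continuing the sweep to just past the lip.

Call:
{"fn": "play_rows", "kwargs": {"commands": [[0,-7,-0.3,0,0,0],[0,-8,0,0,0,0],[0,-8,0,0,0,0],[0,-8,0,0,0,0],[0,-8,0,0,0,0]]}}

```text
time: 21.37
tool_pos: [0.537, 0.1169, 0.2302]
tool_rot: [-0.026, -0.117, 0.965, 0.232]
contact_force: [0.7, 0.8, -1.4]
gripper_width: 0.393
grasp_force: 60.9
```

Call:
{"fn": "play_rows", "kwargs": {"commands": [[0,-8,-0.3,0,0,0],[0,-8,0,0,0,0],[0,-8,0,0,0,0],[0,-8,0,0,0,0],[0,-8,0,0,0,0]]}}

```text
time: 21.78
tool_pos: [0.5457, 0.0821, 0.2124]
tool_rot: [-0.026, -0.117, 0.965, 0.232]
contact_force: [0.9, 0.4, -1.3]
gripper_width: 0.387
grasp_force: 60.7
```

```bash
cat > m4.py <<'E'
from m3 import *
go(.2,.0)
# colours seen: on tray plane and in tub (z~.02)
import pickle
F={n:grab(n) for n in('top','side')}; pickle.dump(F,open('f5.pkl','wb'))
for n,f in F.items():
    hsv=cv2.cvtColor(f['image'],cv2.COLOR_RGB2HSV)
    for c,(lo,hi) in dict(red=((0,190,70),(6,255,255)),yel=((22,170,60),(35,255,255)),blu=((108,150,50),(130,255,255))).items():
        k,l,st,ce=cv2.connectedComponentsWithStats(cv2.inRange(hsv,lo,hi))
        for i in range(1,k):
            if st[i,4]<8: continue
            a=ontray(f,ce[i],.012); b=onz(f,ce[i],.02)-lip; b=np.array([b@X,b@Y])*1000
            if -80<a[0]<225 and abs(a[1])<90 or -110<b[0]<60 and abs(b[1])<100: print(n,c,st[i,4],ce[i].round(),'tray',a.round(),'tub-level stand xy',b.round())
E
python3 m4.py
```

```text
[[642. 111. 100.]
 [449.  62. 100.]
 [444.  65. 100.]
 [646. 113. 100.]]
t 21.78 edge in tray x,y,h [46.6  0.1  0. ] TCP target [514. 215. 282.] shift in tool [ -0.8 153.5   0.3] rotvec deg [0.08 0.25 0.09] F [ 0.9  0.4 -1.3] gw 33.1 j [-0.19 -0.02  1.79  0.43  1.58 -2.05]
top blu 41 [256. 160.] tray [-105.  -26.] tub-level stand xy [-99. -37.]
side red 8 [314. 182.] tray [ -9. -49.] tub-level stand xy [ 110. -108.]
side red 8 [313. 186.] tray [-23. -39.] tub-level stand xy [ 86. -92.]
side blu 98 [296. 177.] tray [22.  2.] tub-level stand xy [165. -61.]
side blu 284 [313. 206.] tray [-88. -13.] tub-level stand xy [-20. -44.]
```

Call:
{"fn": "play_rows", "kwargs": {"commands": [[0,-7,0,0,0,0],[0,-8,0,0,0,0],[0,-8,0,0,0,0],[0,-8,0,0,0,0],[0,-8,0,0,0,0]]}}

```text
time: 22.3
tool_pos: [0.5539, 0.0484, 0.1946]
tool_rot: [-0.026, -0.117, 0.965, 0.232]
contact_force: [0.8, -0.1, -1.6]
gripper_width: 0.391
grasp_force: 60.8
```

Call:
{"fn": "play_rows", "kwargs": {"commands": [[0,-8,0,0,0,0],[0,-8,0,0,0,0],[0,-6,0,0,0,0],[0,0,0,0,0,0],[0,0,0,0,0,0]]}}

```text
time: 22.72
tool_pos: [0.5585, 0.0298, 0.1847]
tool_rot: [-0.026, -0.117, 0.965, 0.232]
contact_force: [0.2, -0.5, -1.8]
gripper_width: 0.387
grasp_force: 60.6
```

```bash
python3 m4.py
```

```text
[[642. 111. 100.]
 [449.  62. 100.]
 [444.  65. 100.]
 [646. 113. 100.]]
t 22.72 edge in tray x,y,h [-13.9   0.2  -0.3] TCP target [514. 215. 282.] shift in tool [-7.000e-01  2.141e+02  1.000e-01] rotvec deg [0.11 0.23 0.05] F [ 0.2 -0.5 -1.8] gw 33.1 j [-0.27  0.05  1.77  0.41  1.57 -2.14]
side blu 279 [313. 206.] tray [-89. -13.] tub-level stand xy [-21. -43.]
```

Call:
{"fn": "play_rows", "kwargs": {"commands": [[0,0,-20,0,0,0],[0,0,-40,0,0,0],[0,0,-40,0,0,0],[0,0,-40,0,0,0],[0,0,0,4.45,1.2,-5.13]]}}

```text
time: 23.23
tool_pos: [0.576, -0.0362, 0.3175]
tool_rot: [-0.015, -0.163, 0.968, 0.191]
contact_force: [0.2, -0.0, -0.6]
gripper_width: 0.388
grasp_force: 61.0
```

Call:
{"fn": "play_rows", "kwargs": {"commands": [[0,0,0,4.45,1.2,-5.13],[0,0,0,4.45,1.2,-5.13],[0,0,0,4.45,1.2,-5.13],[0,0,0,4.45,1.2,-5.13],[0,0,0,4.45,1.2,-5.13]]}}

```text
time: 23.65
tool_pos: [0.5733, -0.0313, 0.3106]
tool_rot: [0.005, -0.386, 0.923, -0.005]
contact_force: [-0.5, -0.1, -1.7]
gripper_width: 0.39
grasp_force: 60.8
```

Call:
{"fn": "play_rows", "kwargs": {"commands": [[0,0,0,0,0,0],[0,0,0,0,0,0]]}}

```text
time: 23.82
tool_pos: [0.5727, -0.0306, 0.3102]
tool_rot: [0.005, -0.383, 0.924, -0.002]
contact_force: [0.6, 0.1, -1.8]
gripper_width: 0.389
grasp_force: 60.7
```

```bash
cat > m5.py <<'E'
from h import *
Rr=Rq([.00078,-.38375,.92344,-.00128]).as_matrix()
Rr=Rn.from_euler('z',0).as_matrix()@Rr
P=np.array([.3957,-.2025,.1124])
s,R,p=pose()
print('t',s['time'],'p',np.round(p*1000,1),'shift',np.round(R.T@(P-p)*1000,1),'rotvec',np.round(Rn.from_matrix(R.T@Rr).as_rotvec(degrees=True),2),'j6',s['joint_pos'][5],'F',s['contact_force'].round(1))
E
python3 m4.py; python3 m5.py
```

```text
[[642. 111. 100.]
 [449.  62. 100.]
 [444.  65. 100.]
 [646. 113. 100.]]
t 23.82 edge in tray x,y,h [-5.92e+01  1.00e-01  1.51e+02] TCP target [514. 215. 282.] shift in tool [-131.9  215.7   27.5] rotvec deg [-26.6   -6.87  30.8 ] F [ 0.6  0.1 -1.8] gw 33.3 j [-0.18 -0.11  1.66  0.    1.58 -2.54]
top blu 22 [254. 153.] tray [-104.  -42.] tub-level stand xy [-98. -54.]
side blu 285 [313. 206.] tray [-88. -13.] tub-level stand xy [-19. -43.]
t 23.9167 p [573.  -31.9 309.7] shift [247.2   6.2 195.8] rotvec [-0.27  0.3  -0.16] j6 -2.541176755437884 F [ 0.4 -0.7 -1.8]
```

Call:
{"fn": "play_rows", "kwargs": {"commands": [[35.3,0.9,0,-0.3,0.3,-0.2],[35.3,0.9,0,0,0,0],[35.3,0.9,0,0,0,0],[35.3,0.9,0,0,0,0],[35.3,0.9,0,0,0,0]]}}

```text
time: 24.33
tool_pos: [0.4444, -0.1553, 0.3093]
tool_rot: [0.001, -0.384, 0.923, -0.001]
contact_force: [0.7, -1.4, -1.2]
gripper_width: 0.394
grasp_force: 60.8
```

Call:
{"fn": "play_rows", "kwargs": {"commands": [[35.3,0.9,0,0,0,0],[35.3,0.9,35,0,0,0],[0,0,40,0,0,0],[0,0,35,0,0,0],[0,0,15,0,0,0]]}}

```text
time: 24.75
tool_pos: [0.3962, -0.1988, 0.1847]
tool_rot: [-0.001, -0.383, 0.924, 0.002]
contact_force: [-0.7, 1.1, -2.7]
gripper_width: 0.391
grasp_force: 60.7
```

Call:
{"fn": "play_rows", "kwargs": {"commands": [[0,0,0,0,0,0],[0,0,0,0,0,0],[0,0,0,0,0,0],[0,0,0,0,0,0]]}}

```text
time: 25.08
tool_pos: [0.4004, -0.2002, 0.1928]
tool_rot: [0.002, -0.385, 0.923, -0.004]
contact_force: [0.1, 0.6, -2.2]
gripper_width: 0.389
grasp_force: 60.7
```

```bash
python3 m5.py; sed -i 's/(0,190,70),(6/(0,120,50),(8/; s/(22,170,60)/(18,110,45)/; s/(108,150,50)/(105,110,40)/' m4.py; python3 m4.py
```

```text
t 25.0833 p [ 400.4 -200.2  192.8] shift [ 5.   2.4 80.4] rotvec [-0.29  0.02  0.12] j6 -2.990612404642845 F [ 0.1  0.6 -2.2]
[[642. 111. 100.]
 [449.  62. 100.]
 [444.  65. 100.]
 [646. 113. 100.]]
t 25.08 edge in tray x,y,h [-222.9  208.4  102.4] TCP target [514. 215. 282.] shift in tool [-374.7  211.3  -90.5] rotvec deg [-26.68  -7.22  30.92] F [ 0.1  0.6 -2.2] gw 33.2 j [-0.63 -0.36  2.07 -0.    1.43 -2.99]
top red 245 [238. 159.] tray [-61. -31.] tub-level stand xy [-57. -47.]
top yel 263 [244. 200.] tray [-53.  66.] tub-level stand xy [-50.  55.]
top blu 137 [257. 165.] tray [-104.  -14.] tub-level stand xy [-98. -25.]
top blu 226 [235. 181.] tray [-42.  19.] tub-level stand xy [-39.   4.]
side blu 314 [313. 206.] tray [-88. -13.] tub-level stand xy [-19. -43.]
```

All three offcuts lie in the tub. Aligning and seating the squeegee.

Call:
{"fn": "play_rows", "kwargs": {"commands": [[5,2.4,10,-0.3,0,0.1],[0,0,8,0,0,0],[0,0,0,0,0,0],[0,0,0,0,0,0],[0,0,0,0,0,0]]}}

```text
time: 25.6
tool_pos: [0.3938, -0.2011, 0.1719]
tool_rot: [-0.0, -0.384, 0.923, 0.001]
contact_force: [0.9, 0.6, -1.9]
gripper_width: 0.389
grasp_force: 60.8
```

```bash
python3 m5.py
```

```text
t 25.6 p [ 393.8 -201.1  171.9] shift [-0.3 -2.5 59.5] rotvec [ 0.27 -0.03  0.05] j6 -3.000216125644012 F [ 0.9  0.6 -1.9]
```

Call:
{"fn": "play_rows", "kwargs": {"commands": [[0,-2,8,0.2,0,0],[0,0,12,0,0,0],[0,0,12,0,0,0],[0,0,10,0,0,0],[0,0,6,0,0,0]]}}

```text
time: 26.02
tool_pos: [0.3943, -0.2018, 0.1215]
tool_rot: [-0.001, -0.384, 0.923, 0.001]
contact_force: [-0.8, 0.5, -2.9]
gripper_width: 0.391
grasp_force: 60.9
```

Call:
{"fn": "play_rows", "kwargs": {"commands": [[0,0,4,0,0,0],[0,0,0,0,0,0],[0,0,0,0,0,0],[0,0,0,0,0,0]]}}

```text
time: 26.35
tool_pos: [0.3958, -0.2029, 0.1208]
tool_rot: [0.001, -0.384, 0.923, -0.002]
contact_force: [-0.0, 0.3, -1.7]
gripper_width: 0.391
grasp_force: 60.9
```

```bash
python3 m5.py
```

```text
t 26.35 p [ 395.8 -202.9  120.8] shift [-0.2  0.4  8.4] rotvec [-0.03 -0.02  0.05] j6 -3.000480406056437 F [-0.   0.3 -1.7]
```

Call:
{"fn": "play_rows", "kwargs": {"commands": [[0,0,5,0,0,0],[0,0,3,0,0,0],[0,0,0,0,0,0],[0,0,0,0,0,0],[0,0,0,0,0,0]]}}

```text
time: 26.77
tool_pos: [0.3957, -0.2029, 0.1125]
tool_rot: [0.001, -0.384, 0.923, -0.001]
contact_force: [0.7, -0.2, 0.6]
gripper_width: 0.392
grasp_force: 61.0
```

Call:
{"fn": "play_rows", "kwargs": {"commands": [[0,0,0,0,0,0],[0,0,0,0,0,0],[0,0,0,0,0,0],[0,0,0,0,0,0],[0,0,0,0,0,0]], "hand": 70}}

```text
time: 27.18
tool_pos: [0.3954, -0.2027, 0.1122]
tool_rot: [0.0, -0.384, 0.923, -0.001]
contact_force: [0.3, 0.2, -0.1]
gripper_width: 0.824
grasp_force: 0.0
```

Call:
{"fn": "play_rows", "kwargs": {"commands": [[0,0,-10,0,0,0],[0,0,-30,0,0,0],[0,0,-40,0,0,0],[0,0,-40,0,0,0],[0,0,-40,0,0,0]]}}

```text
time: 27.6
tool_pos: [0.3948, -0.2021, 0.2746]
tool_rot: [0.001, -0.384, 0.923, -0.001]
contact_force: [1.6, -1.8, 0.3]
gripper_width: 0.824
grasp_force: 0.0
```

Call:
{"fn": "play_rows", "kwargs": {"commands": [[0,0,0,0,0,0],[0,0,0,0,0,0],[0,0,0,0,0,0]]}}

```text
time: 27.85
tool_pos: [0.3951, -0.2024, 0.2725]
tool_rot: [0.001, -0.384, 0.923, -0.001]
contact_force: [0.3, -0.2, -1.1]
gripper_width: 0.821
grasp_force: 0.0
```

```bash
python3 m5.py; python3 m4.py | tail -6
python3 - <<'E'
from h import *
import pickle
f=grab('wrist'); g=pickle.load(open('w4.pkl','rb')); s,R,p=pose()
hsv=cv2.cvtColor(f['image'],cv2.COLOR_RGB2HSV)
m=cv2.inRange(hsv,(5,90,60),(14,230,190)); m[:90]=0;m[300:]=0;m[:,:220]=0;m[:,350:]=0
m=cv2.morphologyEx(m,cv2.MORPH_OPEN,np.ones((5,5)))
k,l,st,c=cv2.connectedComponentsWithStats(m); i=1+np.argmax(st[1:,4]); ys,xs=np.nonzero(l==i)
w=np.array([onz(f,q,.135)[:2] for q in zip(xs,ys)],np.float32)*1000; print(st[i],cv2.minAreaRect(w))
E
```

```text
t 27.85 p [ 395.1 -202.4  272.5] shift [ -0.3  -0.  160.1] rotvec [-0.   -0.02  0.05] j6 -3.0004960723049017 F [ 0.3 -0.2 -1.1]
t 27.85 edge in tray x,y,h [-187.1  214.4  173.7] TCP target [514. 215. 282.] shift in tool [-379.6  210.2   -9.9] rotvec deg [-26.41  -7.32  30.81] F [ 0.3 -0.2 -1.1] gw 70.1 j [-0.64 -0.42  1.98 -0.    1.58 -3.  ]
top red 244 [238. 159.] tray [-61. -31.] tub-level stand xy [-57. -47.]
top yel 263 [244. 200.] tray [-53.  66.] tub-level stand xy [-50.  55.]
top blu 137 [257. 165.] tray [-104.  -14.] tub-level stand xy [-98. -25.]
top blu 225 [235. 181.] tray [-42.  19.] tub-level stand xy [-39.   4.]
side blu 314 [313. 206.] tray [-88. -13.] tub-level stand xy [-19. -43.]
[ 262  131   41  131 4494] ((394.9036560058594, -202.07240295410156), (115.84221649169922, 33.12236022949219), 45.169090270996094)
```

The squeegee is upright in its rest at the original spot, and the offcuts are in the tub. Handing in.

```bash
python3 -c "
from plant import manip
print(manip.job_done())"
```

```text
the job is handed in; nothing more can be done
None
```

I handed the job in at about 28 s with all three offcuts in the tub under the lip, the tray left tilted and the squeegee back in its rest; no verdict came back, and I viewed 11 pictures, one over the limit of 10.

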